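# Move three containers on to their next bench stations

## Task

Move each container on to its next station: the red-lidded sample pot from the balance to the stirrer, the wide white jar from the stirrer into the spill tray, and the dropper bottle from the spill tray onto the balance. Each station holds only one container, so set one aside meanwhile, for instance on the empty black rubber mat; keep them all upright, set each down in the middle of its pan, plate or tray, and leave the petri dish, tape roll and timer where they are.

Things in the scene. Friction and masses are not known exactly. Their poses are not given: they have to be found in the camera images.
- pot_center (a point): Sample pot: clear round pot with a red screw lid, 59 mm tall, body 38 mm and lid 41 mm in diameter (lid from 46 mm up), about 30 g, loose; stands on the balance at the start. The point is its centre, half-way up (29.5 mm above its underside); z is up along its axis.
- jar_center (a point): Wide white round reagent jar with a white cap and a paper label, body 54 mm in diameter up to about 55 mm, then a narrower shoulder and a 48 mm cap from 74 mm up, 90 mm tall in all, about 200 g, loose; stands on the stirrer at the start. The point is its centre, half-way up (45 mm above its underside); z is up along its axis.
- dropper_center (a point): Brown dropper bottle with a black cap and rubber teat, body 36 mm in diameter up to about 50 mm, then narrowing to the cap, 85 mm tall in all, about 55 g, loose; stands in the spill tray at the start. The point is its centre, half-way up (42.5 mm above its underside); z is up along its axis.
- balance_pan (a point): Balance: flat white housing 124 x 108 mm with a display and two keys along its front, fixed to the bench, and a round steel pan 86 mm in diameter. The point is the centre of the pan's top face, 44 mm above the bench; z up, the display lies towards its own -x (facing roughly the robot). Goal place of the dropper bottle.
- stirrer_plate (a point): Magnetic stirrer: grey housing 124 x 108 mm with a black knob on its front, fixed to the bench, and a square white plate of 94 x 94 mm. The point is the centre of the plate's top face, 49 mm above the bench; z up, the knob lies towards its own -x (facing roughly the robot). Goal place of the sample pot.
- tray_floor (a point): Spill tray: square white tray 120 x 120 mm outside, 106 x 106 mm inside, with a low rim whose top is 14 mm above the bench, fixed to the bench. The point is the centre of its inner floor, 4 mm above the bench; z up. Goal place of the white jar.
- mat_top (a point): Black rubber mat 100 x 100 mm, 4 mm thick, fixed to the bench, empty: a free spot. The point is the centre of its top face; z up.
- petri: Petri dish, 60 mm in diameter, 14 mm tall, loose bystander on the bench behind the work; to be left alone. Origin at the centre of its underside.
- tape: Roll of tape lying flat, 66 mm in diameter, 19 mm tall, loose bystander on the bench; to be left alone. Origin at the centre of its underside.
- timer: Small white bench timer, 48 x 70 mm, 56 mm tall, loose bystander on the bench behind the work; to be left alone. Behind it a wall shelf overhangs the back of the bench, 0.5 m above it and from about 0.62 m ahead of the robot: keep the arm clear of it. Origin at the centre of its underside.
There are look-alikes about, which are no part of the job. Leave any blue look-alike of the part that bears jar_center alone.

How it is judged:
By the outcome, as a careful person would: the job done as asked, in the order asked, and still so for the second after the job is handed in, with the robot touching nothing.
It also fails if it takes over 115 s, if anything falls off the work surface, if the arm or the gripper's body presses on something with over 40 N, if the wrist force passes 120 N, or if a joint passes its speed limit or range.

## Robot

A 6-joint arm with a two-finger parallel gripper is mounted at the origin on a cart in front of the work surface, level with it; the furniture and walls round the work are solid. World frame = base frame: x ahead of the robot, y to its left, z up, the work surface at z = 0. Lengths are in mm, angles in rad, forces in N, time in s.
With the tool pointing down it reaches from about 275 to 850 mm from the base axis. Payload 5.2 kg.
Tool frame: the origin (TCP) lies at the very end of the fingers, on their centre line; the grasp point (between the pads) lies 19 mm behind it; z points along the fingers, y is the line along which they close (so a half turn about z gives the same grasp; the last joint's range is limited). The gripper opens to 85 mm and grips with 20 to 120 N. Pads are 22 mm wide; open, the fingers measure 114 mm over their backs; the gripper's body (76 mm by 85 mm) begins 54 mm behind the grasp point. The pads swing forward as they close: fully open they stand 13 mm farther back than shut.
Start: joints at [0.914, 0.259, 1.535, -0, 1.348, -0.203], TCP at [241.091, 494.348, 231.31] pointing down, gripper open.
Joint ranges: [-3.14, 3.14], [-0.91, 2.08], [0.19, 2.58], [-1.22, 4.36], [0.22, 2.71], [-3.12, 3.12]. Speed limits (rad/s): [2.57, 2.57, 3.14, 3.14, 3.14, 3.14].

## Interface

Orientations are given as a rotation vector (axis times angle).
In Python, from workcell import robot gives the robot as it stands.
- The arm moves only by the tool apply_moves, never from a script. Its argument "commands" is a list of rows, each a list of 3 entries, a list of its own where there are three numbers: the turn, a rotation vector about the world's x, y, z in rad, then the shift along the world's x, y, z in cm, then the closure in counts, from 0 (fully open) to 255 (shut). A call has 1 to 8 rows; each row shifts and turns the commanded pose from where the row before left it; what a row does not reach is not made up. A row lasts 1/12 s, in which the tool goes at most 41.7 mm and 7.16 degrees, less where a joint would pass 70% of its speed; a pose out of reach is approached as far as the arm can. A call is refused whole if a number of a shift passes 4.17 or a number of a turn 0.125, either way. A call with a gripper value outside its range is refused whole. The fingers move at their own pace and stop on an object; "squeeze" is the grip in N (left out, the last holds). Time passes only in rows, so rows that do not move let the fingers close. It gives the time, the measured TCP pose, the force, the opening and the grip force at its end, in the units of the state.
- robot.get_obs(): the state, without advancing time (a new reading comes with each control period).
- robot.snapshot(name): name is "side" or "top" or "wrist"; returns the picture (400x640x3 uint8, red, green, blue); there is no depth.
- robot.camera_info(name): a dict with "mtx" (3x3 intrinsics, pixels), "rvec" (rotation vector, rad) and "tvec" (3), from world to camera coordinates, as OpenCV has them; the wrist camera has in their place "hand_eye" (4x4, takes a point from camera to tool coordinates, whose origin is the TCP and whose axes are the flange's). Camera axes: x right, y down, z forward; pixel columns grow to the right and rows downward; lengths in mm; the calibration is good to about 2 mm. A picture is of the moment at which its call begins: read the wrist's pose just before it. camera_info takes no time and is no camera call.
- robot.hand_in(): hands the job in; it is judged then, once.
Trained networks look in the newest picture that a camera, given by its name, has taken for a name from the list of things; names that differ only in an ending like _2 or _b are one class to them, and where a whole thing is asked for, a point or a joint stands for the part that bears it (a point fixed in the world has none). Each returns a list of dicts, best first, with "p" (0 to 1); they miss things now and then, are a little off and sometimes report something else, mostly with a low value. They report only what shows in the picture. A call takes as long as a camera call. They do not tell look-alikes from the thing itself.
- robot.find_in(camera, label): "xyz" ([x, y, z] in mm, in world coordinates, good to about 4 mm: the middle of the surface that is visible of it).
The state is a dict: "time_s": time; "qpos": joint angles; "dq": joint speeds; "joint_torque": joint torques, N m; "tcp_pos": TCP position; "orientation": TCP orientation; "contact_force": force on the tool from outside, world axes, zero at the start; "ft_torque": the same for the moment, N m; "width": finger opening in mm; "grasp_force": force on a finger pad.
Only numpy, scipy, OpenCV 4.12 (cv2) and the standard library are available. Lean on these libraries where they do the work, as an engineer would, in place of code of your own. Each camera call takes 0.05 s, during which the arm holds its last target. There are 200 camera calls.

## Working session

There is one attempt and no reset: what is moved stays moved. The work goes in short steps, Python scripts to look and compute and a tool call to move; the robot and the scene stay as the last step left them, time stands still between calls to the robot, and variables do not carry over. Pictures are saved under pics/ and viewed, at most 14 in all, crops included, and the job is handed in when it is done.

Besides the shell and the picture viewer there is one more tool, called by a JSON object that holds its "op" and its "data". apply_moves: Moves the arm, as the interface text tells. Its arguments: {"type":"object","properties":{"commands":{"type":"array","items":{"type":"array"}},"squeeze":{"type":"number"}},"required":["commands"]}

```bash
mkdir -p pics; python3 - <<'E'
from workcell import robot
import cv2,numpy as np
o=robot.get_obs();print({k:np.round(v,3).tolist() for k,v in o.items()})
for c in("top","side"):
    cv2.imwrite(f"pics/{c}0.png",robot.snapshot(c)[:,:,::-1])
    for n in("pot_center","jar_center","dropper_center","balance_pan","stirrer_plate","tray_floor","mat_top","petri","tape","timer"):
        try: print(c,n,[(round(d["p"],2),np.round(d["xyz"]).tolist()) for d in robot.find_in(c,n)[:3]])
        except Exception as e: print(n,e)
    i=robot.camera_info(c);print({k:np.round(v,3).tolist() for k,v in i.items()})
E
```

```text
{'time_s': 0.0, 'qpos': [0.914, 0.259, 1.536, -0.0, 1.348, -0.203], 'dq': [0.002, -0.001, -0.002, 0.001, 0.002, 0.001], 'joint_torque': [0.0, -44.603, -29.057, -0.0, 0.012, 0.0], 'tcp_pos': [240.767, 493.915, 230.474], 'orientation': [-0.707, -3.06, 0.003], 'contact_force': [0.167, -0.417, -0.476], 'ft_torque': [-0.011, 0.009, -0.045], 'grasp_force': 0.0, 'width': 85.331}
top pot_center [(0.73, [444.0, -303.0, 104.0])]
top jar_center [(0.9, [372.0, -142.0, 86.0]), (0.85, [363.0, -51.0, 85.0]), (0.77, [464.0, 102.0, 144.0])]
top dropper_center [(0.47, [505.0, -117.0, 50.0])]
top balance_pan [(0.8, [423.0, -302.0, 32.0]), (0.66, [504.0, -132.0, 8.0])]
top stirrer_plate [(0.63, [438.0, 106.0, 48.0])]
top tray_floor [(0.83, [507.0, -130.0, 5.0])]
top mat_top [(0.82, [486.0, 319.0, 4.0])]
top petri [(0.58, [599.0, -275.0, 12.0])]
top tape [(0.73, [351.0, 287.0, 19.0])]
top timer [(0.56, [644.0, 95.0, 43.0])]
{'mtx': [[398.903, 0.0, 318.958], [0.0, 398.903, 203.343], [0.0, 0.0, 1.0]], 'rvec': [2.139, -2.202, 0.081], 'tvec': [31.776, 482.446, 1013.774]}
side pot_center [(0.56, [440.0, -317.0, 102.0])]
side jar_center [(0.91, [458.0, 89.0, 108.0]), (0.88, [360.0, -165.0, 62.0]), (0.57, [355.0, -74.0, 70.0])]
side dropper_center [(0.71, [643.0, 85.0, 33.0]), (0.56, [504.0, -131.0, 49.0]), (0.39, [434.0, 73.0, 41.0])]
side balance_pan [(0.56, [421.0, -336.0, 36.0])]
side stirrer_plate [(0.63, [437.0, 75.0, 40.0])]
side tray_floor [(0.76, [494.0, -140.0, 4.0])]
side mat_top [(0.97, [483.0, 319.0, 4.0])]
side petri [(0.66, [596.0, -283.0, 14.0])]
side tape [(0.48, [351.0, 271.0, 20.0])]
side timer [(0.7, [644.0, 85.0, 35.0]), (0.16, [597.0, -282.0, 10.0])]
{'mtx': [[450.607, 0.0, 322.413], [0.0, 450.607, 200.087], [0.0, 0.0, 1.0]], 'rvec': [2.273, -0.427, 0.166], 'tvec': [-437.887, 195.906, 1176.281]}
```

View pics/top0.png

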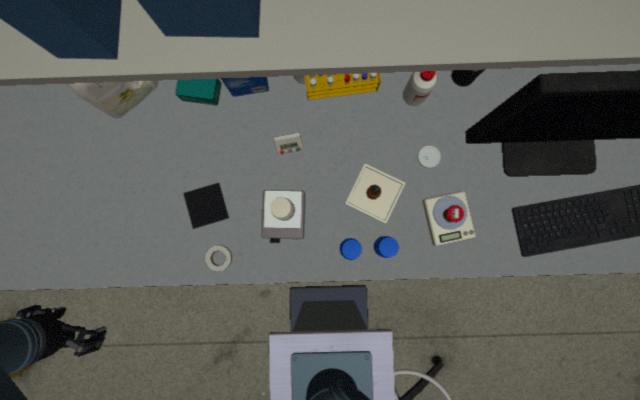

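View pics/side0.png

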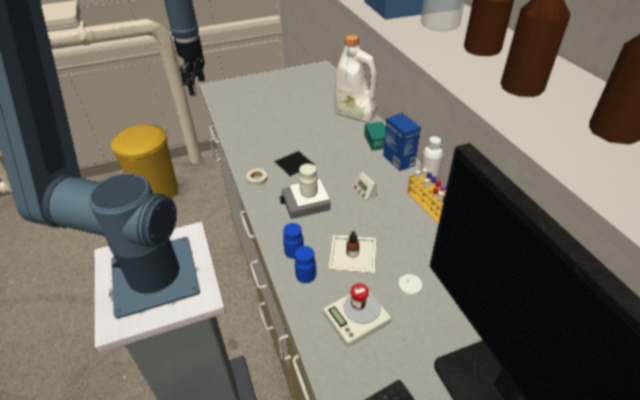

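The containers in the top view:
- **White jar:** (282,207) on the stirrer. The two blue look-alikes are at (351,248) and (387,247), and I leave those alone. The white one standing on the stirrer fits jar_center.
- **Dropper:** (374,192) in the tray.
- **Pot:** (454,214) on the balance.
- **Mat:** (206,205), empty.

Next I confirm these in one enlarged crop and measure the positions from pixels.

```bash
cat > h.py <<'E'
from workcell import robot
import cv2,numpy as np
def back(cam,uv,z):
    i=robot.camera_info(cam);R,_=cv2.Rodrigues(np.array(i["rvec"],float));t=np.array(i["tvec"],float)
    C=-R.T@t;d=R.T@np.linalg.inv(i["mtx"])@np.array([*uv,1.])
    return (C+d*(z-C[2])/d[2])
def proj(cam,p):
    i=robot.camera_info(cam)
    return cv2.projectPoints(np.array([p],float),np.array(i["rvec"]),np.array(i["tvec"]),np.array(i["mtx"]),None)[0].ravel()
E
python3 - <<'E'
from h import *
im=cv2.imread("pics/top0.png")
c=cv2.resize(im[140:270,180:480],None,fx=2.66,fy=2.66,interpolation=cv2.INTER_CUBIC)
cv2.imwrite("pics/crop0.png",c)
hsv=cv2.cvtColor(im,cv2.COLOR_BGR2HSV)
def blob(m,box):
    x0,y0,x1,y1=box;mm=np.zeros(m.shape,np.uint8);mm[y0:y1,x0:x1]=m[y0:y1,x0:x1]
    n,l,s,ce=cv2.connectedComponentsWithStats(mm);k=1+np.argmax(s[1:,4]);return ce[k],s[k],cv2.minAreaRect(np.argwhere(l==k)[:,::-1].astype(np.float32))
def show(n,m,box,z):
    ce,s,r=blob(m.astype(np.uint8),box);print(n,ce.round(1),s[4],"rect",np.round(r[0],1),np.round(r[1],1),round(r[2],1),"xy",back("top",ce,z).round(1),"rectxy",back("top",r[0],z).round(1))
H,S,V=[hsv[...,k].astype(int) for k in range(3)]
show("mat",V<60,(180,175,235,235),4)
show("redlid",((H<10)|(H>170))&(S>120)&(V>80),(440,195,470,230),103)
show("tray",(V>150)&(S<60),(335,155,415,230),14)
show("dropper",V<90,(360,175,390,210),89)
show("plate",(V>150),(255,180,310,245),49)
show("housing",(V>135),(415,185,485,250),36)
E
```

```text
mat [205.7 205.2] 1363 rect [205.6 205.2] [36.9 37.4] 74.1 xy [488.7 318.    4. ] rectxy [488.7 318.2   4. ]
redlid [454.8 213.2] 160 rect [455. 213.] [15.6 15.6] 45.0 xy [ 442.8 -304.8  103. ] rectxy [ 443.4 -305.2  103. ]
tray [374.8 193.4] 1788 rect [374.9 192.9] [45.6 45.2] 25.8 xy [ 505.4 -128.7   14. ] rectxy [ 506.9 -129.1   14. ]
dropper [373.2 191.7] 146 rect [373.2 191.7] [11.3 13.4] 45.0 xy [ 501.7 -115.5   89. ] rectxy [ 501.5 -115.5   89. ]
plate [281.6 208.7] 1224 rect [282.5 209. ] [36. 37.] 90.0 xy [470.  112.1  49. ] rectxy [469.1 109.9  49. ]
housing [449.4 217.4] 1238 rect [450.3 218.1] [47.9 41.2] 76.8 xy [ 436.3 -312.5   36. ] rectxy [ 434.4 -314.6   36. ]
```

View pics/crop0.png

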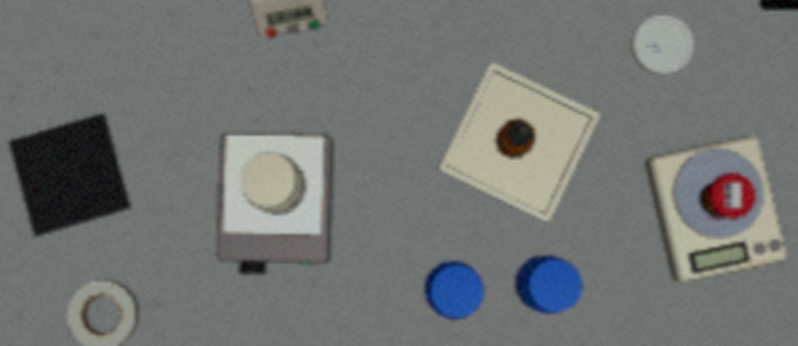

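The crop shows a white-capped jar on the stirrer at px (281.5,208). Both blue caps stand in front of the tray, the red-lidded pot is at (454.5,213.5), and the pan centre is about (450,212.6).

```bash
python3 - <<'E'
from h import *
for n,uv,z in(("jarcap",(270,181),139),("pot",(730,195),103),("pan",(718,193),44),("plate",(274,185),49),("drop",(517,133),89),("blueL",(455,290),90),("blueR",(551,283),90),("tray",(520,142),14),("tape",(102,313),19),("timer",(288,15),56)):
    print(n,back("top",(180+uv[0]/2.66,140+uv[1]/2.66),z).round(1))
i=robot.camera_info("wrist");print({k:np.round(v,3).tolist() for k,v in i.items()})
R=cv2.Rodrigues(np.array(robot.get_obs()["orientation"]))[0];print(R.round(3))
E
```

```text
jarcap [464.5 102.8 139. ]
pot [ 442.7 -303.9  103. ]
pan [ 448.1 -311.9   44. ]
plate [467.7 108.6  49. ]
drop [ 505.7 -118.4   89. ]
blueL [365.  -56.8  90. ]
blueR [ 368.9 -143.3   90. ]
tray [ 505.6 -130.6   14. ]
tape [350.5 281.2  19. ]
timer [629.7  91.2  56. ]
{'mtx': [[302.865, 0.0, 317.656], [0.0, 302.865, 202.886], [0.0, 0.0, 1.0]], 'hand_eye': [[0.0, -0.951, -0.308, 79.336], [1.0, 0.0, -0.001, -0.679], [0.001, -0.308, 0.951, -143.097], [0.0, 0.0, 0.0, 1.0]]}
[[-0.899  0.438  0.   ]
 [ 0.438  0.899  0.   ]
 [-0.     0.    -1.   ]]
```

{"op": "apply_moves", "data": {"commands": [[[0,0,0],[2,-4,0.5],0],[[0,0,0],[2,-4,0.5],0],[[0,0,0],[2,-4,0.5],0],[[0,0,0],[2,-4,0.5],0],[[0,0,0],[2,-3.5,0],0],[[0,0,0],[2,-3.5,0],0],[[0,0,0],[2,-3.5,0],0],[[0,0,0],[2,-3.5,0],0]], "squeeze": 30}}

```text
time_s: 1.77
tcp_pos: [395.7, 204.5, 250.2]
orientation: [0.706, 3.06, 0.001]
contact_force: [1.0, 0.7, -0.5]
width: 85.1
grasp_force: 0.0
```

{"op": "apply_moves", "data": {"commands": [[[0,0,0],[2.3,-3.4,0],0],[[0,0,0],[2.3,-3.4,0],0],[[0,0,0],[2.3,-3.4,0],0],[[0,0,0],[0,0,0],0],[[0,0,0],[0,0,0],0]]}}

```text
time_s: 2.18
tcp_pos: [465.2, 102.2, 249.6]
orientation: [-0.714, -3.059, 0.0]
contact_force: [-1.4, -0.0, -0.3]
width: 85.3
grasp_force: 0.0
```

```bash
cat >> h.py <<'E'
def wback(uv,z,o=None):
    i=robot.camera_info("wrist");o=o or robot.get_obs();R=cv2.Rodrigues(np.array(o["orientation"]))[0]
    T=np.eye(4);T[:3,:3]=R;T[:3,3]=o["tcp_pos"];M=T@np.array(i["hand_eye"])
    d=M[:3,:3]@np.linalg.inv(i["mtx"])@np.array([*uv,1.]);return M[:3,3]+d*(z-M[2,3])/d[2]
def wlook(name,labels=()):
    o=robot.get_obs();im=robot.snapshot("wrist");cv2.imwrite(f"pics/{name}.png",im[:,:,::-1])
    print(np.round(o["tcp_pos"],1),np.round(o["orientation"],3),o["width"],o["grasp_force"])
    for n in labels: print(n,[(round(d["p"],2),np.round(d["xyz"]).tolist()) for d in robot.find_in("wrist",n)[:3]])
    return o
E
python3 - <<'E'
from h import *
wlook("w1",("jar_center","stirrer_plate"))
E
```

```text
[465.2 102.2 249.6] [-0.714 -3.059  0.   ] 85.27127088422156 0.0
jar_center [(0.93, [459.0, 104.0, 136.0]), (0.77, [365.0, -42.0, 91.0]), (0.75, [366.0, -134.0, 83.0])]
stirrer_plate [(0.9, [429.0, 132.0, 50.0])]
```

View pics/w1.png

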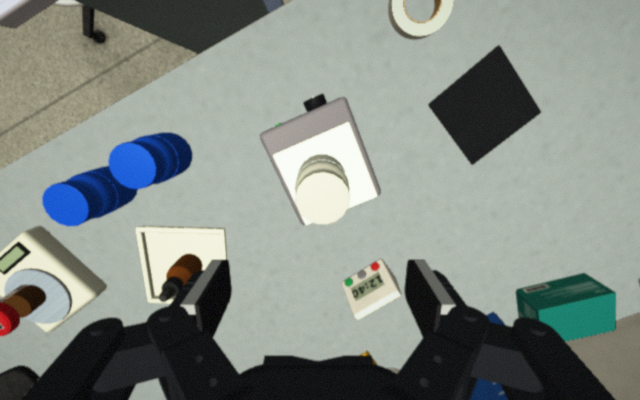

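The wrist view shows the white jar's cap at (323,198). The plate corners are (272,152), (346,122), (380,193) and (304,224), the mat centre is about (485,105), and both blue jars are to the left.

```bash
python3 - <<'E'
from h import *
print("cap",wback((323,198),139).round(1))
f=lambda P,z:np.array([wback(p,z) for p in P])
p=f([(272,152),(346,122),(380,193),(304,224)],49);print(p.round(0)[:,:2].tolist(),p.mean(0).round(1))
p=f([(499,45),(540,111),(473,163),(429,104)],4);print(p.round(0)[:,:2].tolist(),p.mean(0).round(1))
E
```

```text
cap [463.6 109.1 139. ]
[[415.0, 70.0], [421.0, 159.0], [513.0, 162.0], [509.0, 63.0]] [464.4 113.5  49. ]
[[424.0, 356.0], [518.0, 381.0], [544.0, 288.0], [450.0, 261.0]] [483.9 321.6   4. ]
```

{"op": "apply_moves", "data": {"commands": [[[0,0,0],[-0.1,0.4,-3],0],[[0,0,0],[0,0,-3],0],[[0,0,0],[0,0,-3],0],[[0,0,0],[0,0,-2.5],0],[[0,0,0],[0,0,-2],0],[[0,0,0],[0,0,-2],0],[[0,0,0],[0,0,-1.9],0],[[0,0,0],[0,0,0],0]]}}

```text
time_s: 3.0
tcp_pos: [459.7, 109.8, 72.9]
orientation: [-0.701, -3.056, 0.002]
contact_force: [-0.9, 0.2, -0.2]
width: 85.5
grasp_force: 0.0
```

{"op": "apply_moves", "data": {"commands": [[[0,0,0],[0,0,0],60],[[0,0,0],[0,0,0],80],[[0,0,0],[0,0,0],100],[[0,0,0],[0,0,0],120],[[0,0,0],[0,0,0],140],[[0,0,0],[0,0,0],140],[[0,0,0],[0,0,0],140],[[0,0,0],[0,0,0],140]], "squeeze": 40}}

```text
time_s: 3.67
tcp_pos: [464.1, 108.6, 77.6]
orientation: [0.706, 3.059, 0.002]
contact_force: [-1.5, 1.5, 6.8]
width: 52.5
grasp_force: 37.4
```

{"op": "apply_moves", "data": {"commands": [[[0,0,0],[0,0,1],160],[[0,0,0],[0,0,2],160],[[0,0,0],[0,0,2],160],[[0,0,0],[0,0,2],160],[[0,0,0],[0,0,2],160],[[0,0,0],[0,0,0],160]]}}

```text
time_s: 4.17
tcp_pos: [465.9, 108.3, 170.3]
orientation: [0.705, 3.053, 0.003]
contact_force: [0.8, -0.4, -0.1]
width: 53.0
grasp_force: 38.5
```

{"op": "apply_moves", "data": {"commands": [[[0,0,0],[0.2,1.8,0],160],[[0,0,0],[0.3,3,0],160],[[0,0,0],[0.3,3,0],160],[[0,0,0],[0.4,3.4,0],160],[[0,0,0],[0.3,3.4,0],160],[[0,0,0],[0.3,3,0],160],[[0,0,0],[0.3,2.5,0],160],[[0,0,0],[0.1,1.2,0],160]]}}

```text
time_s: 4.83
tcp_pos: [484.9, 324.2, 165.1]
orientation: [-0.704, -3.061, -0.002]
contact_force: [-1.0, 0.3, -1.6]
width: 52.7
grasp_force: 38.7
```

```bash
python3 - <<'E'
from h import *
wlook("w2");o=robot.get_obs();print(np.round(o["contact_force"],1))
E
```

```text
[484.9 324.2 165.1] [-7.040e-01 -3.061e+00 -2.000e-03] 52.681137453144146 38.68659296538681
[ 0.5  0.7 -1.4]
```

View pics/w2.png

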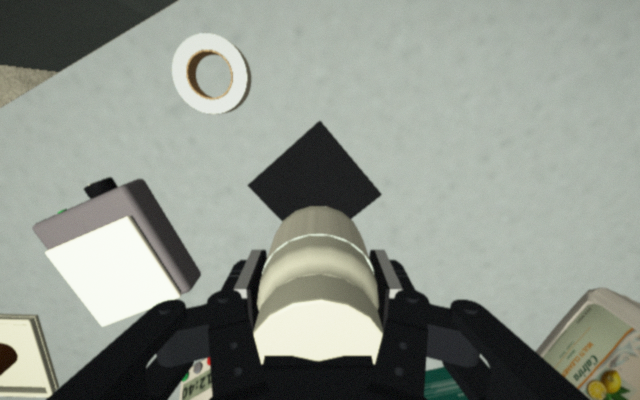

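The jar is held upright over the mat, whose side corners are (382,194) and (248,186). The plate is empty, with corners (131,217), (46,252), (103,327) and (190,290).

```bash
python3 - <<'E'
from h import *
print("mat",wback((315,190),4).round(1), wback((320,121),4).round(1))
print("plate",np.mean([wback(p,49) for p in[(131,217),(46,252),(103,327),(190,290)]],0).round(1))
print("base jar rim", wback((320,206),137).round(1))
E
```

```text
mat [487.8 319.5   4. ] [427.5 354.3   4. ]
plate [468.8 115.8  49. ]
base jar rim [465.4 335.  137. ]
```

{"op": "apply_moves", "data": {"commands": [[[0,0,0],[0,0,-3],160],[[0,0,0],[0,0,-3],160],[[0,0,0],[0,0,-3],160],[[0,0,0],[0,0,-2],160],[[0,0,0],[0,0,-1.2],160],[[0,0,0],[0,0,-0.6],160],[[0,0,0],[0,0,0],160]]}}

```text
time_s: 5.47
tcp_pos: [484.1, 319.9, 36.2]
orientation: [-0.707, -3.058, 0.004]
contact_force: [0.0, 0.1, -1.5]
width: 52.7
grasp_force: 38.6
```

{"op": "apply_moves", "data": {"commands": [[[0,0,0],[0.1,0,-0.4],160],[[0,0,0],[0.1,0,-0.2],160],[[0,0,0],[0,0,-0.1],160],[[0,0,0],[0,0,0],160],[[0,0,0],[0,0,0],160]]}}

```text
time_s: 5.88
tcp_pos: [488.1, 321.2, 32.6]
orientation: [0.706, 3.059, 0.002]
contact_force: [-1.7, -2.3, 6.0]
width: 52.5
grasp_force: 39.7
```

Contact. I release, rise, then head for the pot.

{"op": "apply_moves", "data": {"commands": [[[0,0,0],[0,0,0],100],[[0,0,0],[0,0,0],50],[[0,0,0],[0,0,0],0],[[0,0,0],[0,0,0],0],[[0,0,0],[0,0,0],0],[[0,0,0],[0,0,2],0],[[0,0,0],[0,0,4],0],[[0,0,0],[0,0,4],0]]}}

```text
time_s: 6.55
tcp_pos: [485.7, 320.6, 130.2]
orientation: [-0.706, -3.057, 0.004]
contact_force: [1.2, 1.0, 0.3]
width: 85.3
grasp_force: 0.0
```

{"op": "apply_moves", "data": {"commands": [[[0,0,0],[0,-1,4],0],[[0,0,0],[-0.2,-4,4],0],[[0,0,0],[-0.2,-4.1,2],0],[[0,0,0],[-0.2,-4.1,0],0],[[0,0,0],[-0.2,-4.1,0],0],[[0,0,0],[-0.2,-4.1,0],0],[[0,0,0],[-0.2,-4.1,0],0],[[0,0,0],[-0.2,-4.1,0],0]]}}

```text
time_s: 7.22
tcp_pos: [473.4, 37.7, 218.7]
orientation: [0.706, 3.061, 0.0]
contact_force: [1.1, 0.2, -1.0]
width: 85.6
grasp_force: 0.0
```

{"op": "apply_moves", "data": {"commands": [[[0,0,0],[-0.3,-4.1,0],0],[[0,0,0],[-0.3,-4.1,0],0],[[0,0,0],[-0.3,-4.1,0],0],[[0,0,0],[-0.3,-4.1,0],0],[[0,0,0],[-0.3,-4.1,0],0],[[0,0,0],[-0.3,-4.1,0],0],[[0,0,0],[-0.3,-4.1,0],0],[[0,0,0],[-0.3,-2,0],0]]}}

```text
time_s: 7.88
tcp_pos: [449.4, -272.4, 218.5]
orientation: [0.711, 3.059, -0.003]
contact_force: [0.2, -0.3, 0.2]
width: 85.4
grasp_force: 0.0
```

```bash
python3 - <<'E'
from h import *
wlook("w3",("pot_center","balance_pan","tray_floor","dropper_center"))
E
```

```text
[ 449.4 -272.4  218.5] [ 7.110e-01  3.059e+00 -3.000e-03] 85.36412284472493 0.0
pot_center [(0.97, [438.0, -300.0, 103.0])]
balance_pan [(0.67, [418.0, -302.0, 30.0])]
tray_floor [(0.98, [498.0, -130.0, 6.0])]
dropper_center []
```

View pics/w3.png

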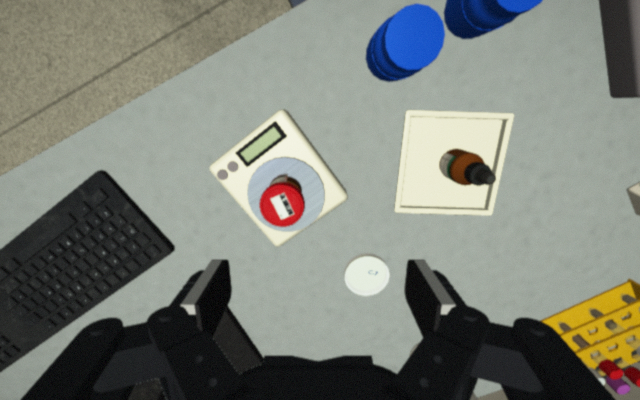

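Pot lid at (282,204), pan centre (286,193), tray corners (406,110), (514,114), (494,216) and (395,213). The dropper's body base is about (455,163) and its teat (486,175).

```bash
python3 - <<'E'
from h import *
for n,uv,z in(("lid",(282,204),105),("pan",(286,193.5),44),("teat",(486,175),85),("dropbase",(455,163),30),("petri",(367,276),14)): print(n,wback(uv,z).round(1))
print("tray",np.mean([wback(p,14) for p in[(406,110),(514,114),(494,216),(395,213)]],0).round(1))
E
```

```text
lid [ 439.6 -298.3  105. ]
pan [ 445.5 -304.3   44. ]
teat [ 502.6 -119.3   85. ]
dropbase [ 499.2 -123.6   30. ]
petri [ 597.6 -268.3   14. ]
tray [ 506.8 -122.6   14. ]
```

{"op": "apply_moves", "data": {"commands": [[[0,0,0],[-0.8,-2.8,0],0],[[0,0,0],[0,0,-3.5],0],[[0,0,0],[0,0,-3.5],0],[[0,0,0],[0,0,-3],0],[[0,0,0],[0,0,-3],0],[[0,0,0],[0,0,-2],0],[[0,0,0],[0,0,-1.6],0],[[0,0,0],[0,0,0],0]]}}

```text
time_s: 8.8
tcp_pos: [440.5, -292.0, 49.5]
orientation: [-0.702, -3.056, -0.006]
contact_force: [0.6, 0.0, -0.5]
width: 85.2
grasp_force: 0.0
```

{"op": "apply_moves", "data": {"commands": [[[0,0,0],[0,0,0],60],[[0,0,0],[0,0,0],100],[[0,0,0],[0,0,0],120],[[0,0,0],[0,0,0],140],[[0,0,0],[0,0,0],160],[[0,0,0],[0,0,0],180],[[0,0,0],[0,0,0],180],[[0,0,0],[0,0,0],180]], "squeeze": 25}}

```text
time_s: 9.47
tcp_pos: [442.6, -296.5, 53.7]
orientation: [0.707, 3.059, -0.002]
contact_force: [0.4, -0.8, 7.9]
width: 38.0
grasp_force: 22.4
```

{"op": "apply_moves", "data": {"commands": [[[0,0,0],[0,0,1],185],[[0,0,0],[0,0,2],185],[[0,0,0],[0,0,3],185],[[0,0,0],[0,0,3],185],[[0,0,0],[0,0,2],185],[[0,0,0],[0.1,2,0],185],[[0,0,0],[0.2,3,0],185],[[0,0,0],[0.2,3.5,0],185]]}}

```text
time_s: 10.13
tcp_pos: [446.9, -211.1, 163.5]
orientation: [0.71, 3.059, -0.001]
contact_force: [1.7, 1.9, -0.4]
width: 37.9
grasp_force: 24.1
```

{"op": "apply_moves", "data": {"commands": [[[0,0,0],[0.2,3.5,0],185],[[0,0,0],[0.2,3.5,0],185],[[0,0,0],[0.2,3.5,0],185],[[0,0,0],[0.2,3.5,0],185],[[0,0,0],[0.2,3.5,0],185],[[0,0,0],[0.2,3.5,0],185],[[0,0,0],[0.2,3.5,0],185],[[0,0,0],[0.2,3,0],185]]}}

```text
time_s: 10.8
tcp_pos: [462.2, 66.5, 163.1]
orientation: [-0.706, -3.061, -0.001]
contact_force: [-0.1, -0.2, -0.8]
width: 38.0
grasp_force: 24.1
```

{"op": "apply_moves", "data": {"commands": [[[0,0,0],[0.2,2.5,0],185],[[0,0,0],[0.2,2,0],185],[[0,0,0],[0,0.5,0],185],[[0,0,0],[0,0,0],185],[[0,0,0],[0,0,0],185]]}}

```text
time_s: 11.22
tcp_pos: [466.6, 113.9, 162.6]
orientation: [-0.705, -3.061, 0.001]
contact_force: [0.1, 0.0, -0.6]
width: 37.7
grasp_force: 24.1
```

```bash
python3 - <<'E'
from h import *
wlook("w4")
P=[]
for k in range(8):
    robot.snapshot("top");P.append(robot.get_obs()["tcp_pos"])
print(np.mean(P,0),np.std(P,0))
E
```

```text
[466.6 113.9 162.6] [-7.050e-01 -3.061e+00  1.000e-03] 37.68973480994954 24.126922599785416
[466.89797028 113.45437674 162.55415275] [0.04948957 0.23183914 0.02418659]
```

View pics/w4.png

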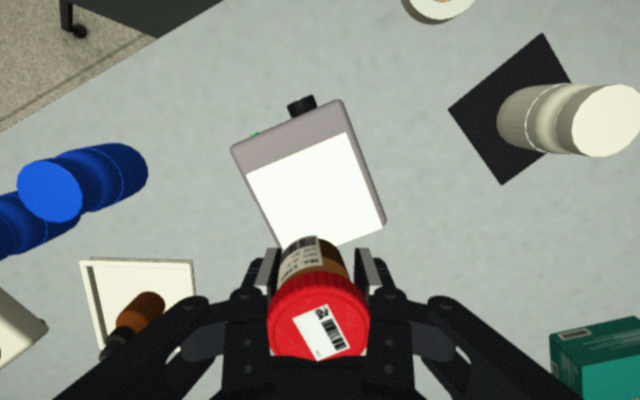

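The pot is held, label side up. The plate is clear, with corners (247,172), (348,133) and (386,222). The jar stands on the mat with its cap at (605,121).

```bash
python3 - <<'E'
from h import *
print("plate",np.mean([wback(p,49) for p in[(247,172),(386,222)]],0).round(1),wback((348,133),49).round(1))
print("jar",wback((605,121),94).round(1))
E
```

```text
plate [465.8 114.   49. ] [426.2 160.6  49. ]
jar [489.7 317.4  94. ]
```

{"op": "apply_moves", "data": {"commands": [[[0,0,0],[0,-0.1,-3],185],[[0,0,0],[0,0,-3],185],[[0,0,0],[0,0,-2.3],185],[[0,0,0],[0,0,-1.2],185],[[0,0,0],[0,0,-0.6],185],[[0,0,0],[0,0,-0.2],185],[[0,0,0],[0,0,0],185],[[0,0,0],[0,0,0],185]]}}

```text
time_s: 12.33
tcp_pos: [467.8, 113.3, 60.4]
orientation: [0.707, 3.059, 0.001]
contact_force: [0.3, 0.3, 0.8]
width: 37.9
grasp_force: 23.8
```

{"op": "apply_moves", "data": {"commands": [[[0,0,0],[0,0,-0.1],185],[[0,0,0],[0,0,-0.1],185],[[0,0,0],[0,0,0],185],[[0,0,0],[0,0,0],185]]}}

```text
time_s: 12.67
tcp_pos: [467.8, 113.2, 58.5]
orientation: [0.706, 3.059, 0.0]
contact_force: [-0.3, -1.4, 4.7]
width: 37.8
grasp_force: 23.0
```

{"op": "apply_moves", "data": {"commands": [[[0,0,0],[0,0,0],120],[[0,0,0],[0,0,0],60],[[0,0,0],[0,0,0],0],[[0,0,0],[0,0,0],0],[[0,0,0],[0,0,0],0],[[0,0,0],[0,0,3],0],[[0,0,0],[0,0,4],0],[[0,0,0],[0,0,4],0]]}}

```text
time_s: 13.33
tcp_pos: [465.6, 113.3, 167.7]
orientation: [-0.706, -3.057, 0.001]
contact_force: [0.6, 0.0, 0.2]
width: 85.4
grasp_force: 0.0
```

{"op": "apply_moves", "data": {"commands": [[[0,0,0],[0.3,-2,2],0],[[0,0,0],[0.4,-3,2],0],[[0,0,0],[0.5,-3.5,0],0],[[0,0,0],[0.5,-3.5,0],0],[[0,0,0],[0.5,-3.5,0],0],[[0,0,0],[0.5,-3,0],0],[[0,0,0],[0.3,-1,0],0],[[0,0,0],[0,0,0],0]]}}

```text
time_s: 14.0
tcp_pos: [497.3, -84.0, 207.2]
orientation: [0.712, 3.06, -0.001]
contact_force: [-0.3, -0.5, 0.2]
width: 85.4
grasp_force: 0.0
```

```bash
python3 - <<'E'
from h import *
wlook("w5",("dropper_center","tray_floor","balance_pan"))
E
```

```text
[497.3 -84.  207.2] [ 7.12e-01  3.06e+00 -1.00e-03] 85.3711185001138 0.0
dropper_center []
tray_floor [(0.69, [488.0, 267.0, 5.0])]
balance_pan [(0.71, [430.0, -297.0, 28.0])]
```

View pics/w5.png

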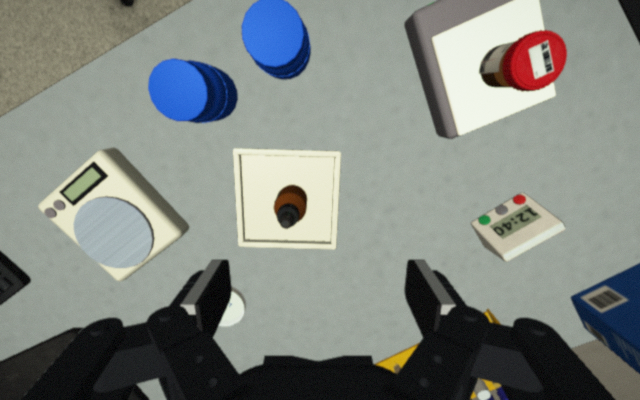

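The pot stands upright on the stirrer. The dropper teat is at (288,216), the tray corners are (233,149), (341,151), (338,249) and (239,247), and the empty pan's centre is (114,232).

```bash
python3 - <<'E'
from h import *
for n,uv,z in(("teat",(288,216),87),("cap",(288,212),65),("pan",(114,232.5),44),("lid",(537,60),108)): print(n,wback(uv,z).round(1))
print("tray",np.mean([wback(p,14) for p in[(233,149),(341,151),(338,249),(239,247)]],0).round(1))
o=robot.get_obs();print(np.round(o["tcp_pos"],1))
E
```

```text
teat [ 500.8 -113.8   87. ]
cap [ 503.4 -117.5   65. ]
pan [ 446.8 -305.8   44. ]
lid [466.6 111.4 108. ]
tray [ 505.8 -124.4   14. ]
[496.4 -80.1 207.3]
```

{"op": "apply_moves", "data": {"commands": [[[0,0,0],[0.5,-3.4,0],0],[[0,0,0],[0,0,-3.8],0],[[0,0,0],[0,0,-3.8],0],[[0,0,0],[0,0,-3.5],0],[[0,0,0],[0,0,-3.2],0],[[0,0,0],[0,0,-2.5],0],[[0,0,0],[0,0,-2],0],[[0,0,0],[0,0,0],0]]}}

```text
time_s: 14.87
tcp_pos: [498.8, -112.6, 15.9]
orientation: [-0.702, -3.054, -0.003]
contact_force: [-1.8, -0.4, -0.5]
width: 85.2
grasp_force: 0.0
```

{"op": "apply_moves", "data": {"commands": [[[0,0,0],[0,0,0],60],[[0,0,0],[0,0,0],100],[[0,0,0],[0,0,0],120],[[0,0,0],[0,0,0],140],[[0,0,0],[0,0,0],160],[[0,0,0],[0,0,0],180],[[0,0,0],[0,0,0],190],[[0,0,0],[0,0,0],190]], "squeeze": 25}}

```text
time_s: 15.53
tcp_pos: [503.0, -116.0, 21.2]
orientation: [0.706, 3.058, -0.001]
contact_force: [-1.4, 1.3, 7.4]
width: 35.4
grasp_force: 24.5
```

{"op": "apply_moves", "data": {"commands": [[[0,0,0],[0,0,1],195],[[0,0,0],[0,0,2],195],[[0,0,0],[0,0,3],195],[[0,0,0],[0,0,3],195],[[0,0,0],[0,0,2],195],[[0,0,0],[-0.4,-1.5,1],195],[[0,0,0],[-0.8,-2.6,0],195],[[0,0,0],[-0.9,-3,0],195]]}}

```text
time_s: 16.2
tcp_pos: [481.4, -186.6, 141.8]
orientation: [0.702, 3.059, -0.001]
contact_force: [0.2, 0.2, -1.6]
width: 35.6
grasp_force: 25.2
```

{"op": "apply_moves", "data": {"commands": [[[0,0,0],[-0.9,-3,0],195],[[0,0,0],[-0.9,-3,0],195],[[0,0,0],[-0.8,-2.6,0],195],[[0,0,0],[-0.6,-2,0],195],[[0,0,0],[-0.3,-1.4,0],195],[[0,0,0],[0,0,0],195],[[0,0,0],[0,0,0],195]]}}

```text
time_s: 16.78
tcp_pos: [445.7, -306.8, 139.8]
orientation: [0.709, 3.06, 0.001]
contact_force: [-0.2, 0.4, -0.7]
width: 35.0
grasp_force: 25.2
```

```bash
python3 - <<'E'
from h import *
wlook("w6")
E
```

```text
[ 445.7 -306.8  139.8] [7.09e-01 3.06e+00 1.00e-03] 34.96235641654341 25.238311886787415
```

View pics/w6.png

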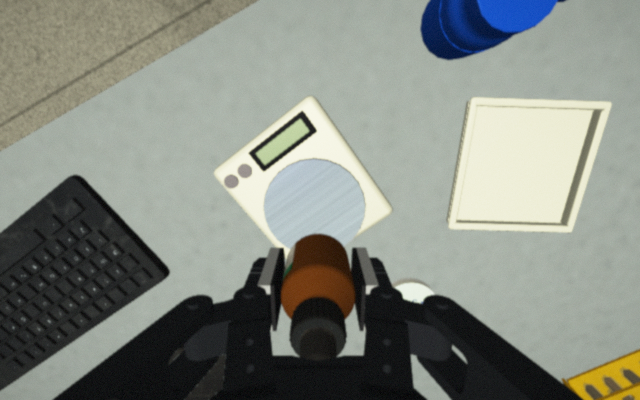

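The dropper is upright in the gripper. The pan centre is about (315,208), and the empty tray's corners are (472,97), (611,101), (574,233) and (448,229).

```bash
python3 - <<'E'
from h import *
o=robot.get_obs();print(np.round(o["tcp_pos"],1))
print("pan",wback((315,208),44).round(1),[wback(p,44).round(0)[:2].tolist() for p in((264,205),(366,207),(313,158))])
print("tray",np.mean([wback(p,14) for p in[(472,97),(611,101),(574,233),(448,229)]],0).round(1))
E
```

```text
[ 445.8 -306.   139.7]
pan [ 446.7 -309.8   44. ] [[426.0, -347.0], [465.0, -271.0], [409.0, -293.0]]
tray [ 506.  -128.2   14. ]
```

{"op": "apply_moves", "data": {"commands": [[[0,0,0],[0,0,-2],195],[[0,0,0],[0,0,-3],195],[[0,0,0],[0,0,-1.6],195],[[0,0,0],[0,0,-0.7],195],[[0,0,0],[0,0,-0.2],195],[[0,0,0],[0,0,0],195],[[0,0,0],[0,0,0],195]]}}

```text
time_s: 17.42
tcp_pos: [446.7, -306.8, 65.6]
orientation: [0.705, 3.06, -0.001]
contact_force: [-0.0, 0.6, -0.2]
width: 35.1
grasp_force: 25.2
```

{"op": "apply_moves", "data": {"commands": [[[0,0,0],[0,-0.2,-0.2],195],[[0,0,0],[0,0,-0.1],195],[[0,0,0],[0,0,-0.1],195],[[0,0,0],[0,0,0],195],[[0,0,0],[0,0,0],195]]}}

```text
time_s: 17.83
tcp_pos: [446.2, -309.2, 61.2]
orientation: [0.707, 3.06, -0.001]
contact_force: [-0.4, -1.1, 4.8]
width: 35.3
grasp_force: 25.4
```

{"op": "apply_moves", "data": {"commands": [[[0,0,0],[0,0,0],120],[[0,0,0],[0,0,0],60],[[0,0,0],[0,0,0],0],[[0,0,0],[0,0,0],0],[[0,0,0],[0,0,0],0],[[0,0,0],[0,0,3],0],[[0,0,0],[0,0,4],0],[[0,0,0],[0,0,4],0]]}}

```text
time_s: 18.5
tcp_pos: [445.0, -307.8, 170.6]
orientation: [-0.706, -3.058, -0.003]
contact_force: [1.4, -0.4, -0.5]
width: 85.5
grasp_force: 0.0
```

{"op": "apply_moves", "data": {"commands": [[[0,0,0],[0,1,3],0],[[0,0,0],[0.2,4,0],0],[[0,0,0],[0.2,4,0],0],[[0,0,0],[0.2,4,0],0],[[0,0,0],[0.2,4,0],0],[[0,0,0],[0.2,4,0],0],[[0,0,0],[0.2,4,0],0],[[0,0,0],[0.2,4,0],0]]}}

```text
time_s: 19.17
tcp_pos: [459.5, -16.8, 200.7]
orientation: [0.707, 3.061, 0.0]
contact_force: [1.4, 0.5, -0.6]
width: 85.5
grasp_force: 0.0
```

{"op": "apply_moves", "data": {"commands": [[[0,0,0],[0.3,4,0],0],[[0,0,0],[0.3,4,0],0],[[0,0,0],[0.3,4,0],0],[[0,0,0],[0.3,4,0],0],[[0,0,0],[0.3,4,0],0],[[0,0,0],[0.4,4,0],0],[[0,0,0],[0.4,4,0],0],[[0,0,0],[0.4,4,0],0]]}}

```text
time_s: 19.83
tcp_pos: [486.5, 303.4, 200.5]
orientation: [0.706, 3.061, -0.0]
contact_force: [0.6, -1.2, -0.1]
width: 85.4
grasp_force: 0.0
```

```bash
python3 - <<'E'
from h import *
wlook("w7",("jar_center",));o=robot.get_obs();print(np.round(o["tcp_pos"],1))
E
```

```text
[486.5 303.4 200.5] [ 0.706  3.061 -0.   ] 85.35957570984655 0.0
jar_center [(0.89, [485.0, 316.0, 89.0]), (0.83, [375.0, -29.0, 20.0])]
[486.4 306.7 200.1]
```

{"op": "apply_moves", "data": {"commands": [[[0,0,0],[0.1,1.4,0],0],[[0,0,0],[0,0,-3.5],0],[[0,0,0],[0,0,-3.5],0],[[0,0,0],[0,0,-3],0],[[0,0,0],[0,0,-2.7],0],[[0,0,0],[0,0,-2],0],[[0,0,0],[0,0,-2],0],[[0,0,0],[0,0,0],0]]}}

```text
time_s: 20.6
tcp_pos: [485.2, 313.2, 29.5]
orientation: [-0.708, -3.054, 0.007]
contact_force: [-0.6, -0.5, -0.2]
width: 85.2
grasp_force: 0.0
```

{"op": "apply_moves", "data": {"commands": [[[0,0,0],[0,0,0],60],[[0,0,0],[0,0,0],80],[[0,0,0],[0,0,0],100],[[0,0,0],[0,0,0],120],[[0,0,0],[0,0,0],140],[[0,0,0],[0,0,0],160],[[0,0,0],[0,0,0],160],[[0,0,0],[0,0,0],160]], "squeeze": 40}}

```text
time_s: 21.27
tcp_pos: [489.6, 315.9, 35.8]
orientation: [0.706, 3.057, 0.004]
contact_force: [0.6, -0.5, 6.7]
width: 52.4
grasp_force: 42.9
```

{"op": "apply_moves", "data": {"commands": [[[0,0,0],[0,0,1],165],[[0,0,0],[0,0,2],165],[[0,0,0],[0,0,3],165],[[0,0,0],[0,0,3],165],[[0,0,0],[0,0,3],165],[[0,0,0],[0,0,2],165],[[0,0,0],[0,0,1],165],[[0,0,0],[0,-1,0],165]]}}

```text
time_s: 21.93
tcp_pos: [489.0, 306.8, 186.7]
orientation: [0.704, 3.057, 0.006]
contact_force: [-0.5, -0.0, -2.3]
width: 52.5
grasp_force: 42.6
```

{"op": "apply_moves", "data": {"commands": [[[0,0,0],[0.1,-2,0],165],[[0,0,0],[0.1,-3,0],165],[[0,0,0],[0.1,-3.5,0],165],[[0,0,0],[0.1,-3.5,0],165],[[0,0,0],[0.1,-3.5,0],165],[[0,0,0],[0.1,-3.5,0],165],[[0,0,0],[0.1,-3.5,0],165],[[0,0,0],[0.1,-3.5,0],165]]}}

```text
time_s: 22.6
tcp_pos: [493.9, 43.3, 181.7]
orientation: [-0.706, -3.057, 0.001]
contact_force: [1.0, -0.7, -1.9]
width: 52.4
grasp_force: 42.6
```

{"op": "apply_moves", "data": {"commands": [[[0,0,0],[0.1,-3.5,0],165],[[0,0,0],[0.1,-3.5,0],165],[[0,0,0],[0.2,-3,0],165],[[0,0,0],[0.2,-3,0],165],[[0,0,0],[0.2,-2,0],165],[[0,0,0],[0.1,-1,0],165],[[0,0,0],[0,-0.4,0],165],[[0,0,0],[0,0,0],165]]}}

```text
time_s: 23.27
tcp_pos: [503.9, -118.8, 182.4]
orientation: [-0.708, -3.058, -0.001]
contact_force: [-0.1, 0.5, -1.9]
width: 52.6
grasp_force: 42.6
```

```bash
python3 - <<'E'
from h import *
wlook("w8");o=robot.get_obs();print(np.round(o["tcp_pos"],1))
E
```

```text
[ 503.9 -118.8  182.4] [-7.080e-01 -3.058e+00 -1.000e-03] 52.5717267011024 42.59633784648031
[ 504.  -117.9  182.6]
```

View pics/w8.png

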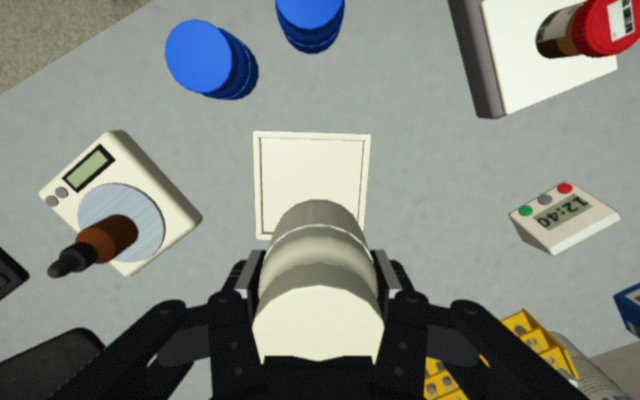

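The jar is over the tray, whose visible corners are (253,131), (371,134) and (259,240). The dropper stands on the pan.

```bash
python3 - <<'E'
from h import *
print("tray",np.mean([wback(p,14) for p in[(371,134),(259,240)]],0).round(1),wback((253,131),14).round(1))
E
```

```text
tray [ 507.  -127.3   14. ] [ 426.  -153.2   14. ]
```

{"op": "apply_moves", "data": {"commands": [[[0,0,0],[0.1,-0.9,-2],165],[[0,0,0],[0,0,-3],165],[[0,0,0],[0,0,-3],165],[[0,0,0],[0,0,-2.5],165],[[0,0,0],[0,0,-2],165],[[0,0,0],[0,0,-1],165],[[0,0,0],[0,0,-0.4],165],[[0,0,0],[0,0,0],165]]}}

```text
time_s: 23.98
tcp_pos: [505.6, -126.6, 44.1]
orientation: [-0.704, -3.06, -0.001]
contact_force: [-1.4, -0.4, -2.1]
width: 52.5
grasp_force: 42.6
```

{"op": "apply_moves", "data": {"commands": [[[0,0,0],[0.1,-0.1,-0.4],165],[[0,0,0],[0,0,-0.2],165],[[0,0,0],[0,0,-0.1],165],[[0,0,0],[0,0,0],165],[[0,0,0],[0,0,0],165]]}}

```text
time_s: 24.4
tcp_pos: [507.1, -128.9, 38.0]
orientation: [0.707, 3.06, -0.0]
contact_force: [-0.2, -0.2, -1.8]
width: 52.4
grasp_force: 42.6
```

{"op": "apply_moves", "data": {"commands": [[[0,0,0],[0,0,-0.1],165],[[0,0,0],[0,0,-0.1],165],[[0,0,0],[0,0,-0.1],165],[[0,0,0],[0,0,0],165],[[0,0,0],[0,0,0],165]]}}

```text
time_s: 24.82
tcp_pos: [507.1, -128.9, 35.8]
orientation: [0.706, 3.06, -0.001]
contact_force: [-3.1, 0.9, 8.6]
width: 52.5
grasp_force: 43.7
```

Contact. I release, rise and check.

{"op": "apply_moves", "data": {"commands": [[[0,0,0],[0,0,0],100],[[0,0,0],[0,0,0],50],[[0,0,0],[0,0,0],0],[[0,0,0],[0,0,0],0],[[0,0,0],[0,0,0],0],[[0,0,0],[0,0,2],0],[[0,0,0],[0,0,4],0],[[0,0,0],[0,0,4],0]]}}

```text
time_s: 25.48
tcp_pos: [505.4, -128.0, 134.0]
orientation: [-0.706, -3.056, -0.002]
contact_force: [2.2, -0.7, 0.2]
width: 85.5
grasp_force: 0.0
```

{"op": "apply_moves", "data": {"commands": [[[0,0,0],[0,0,4],0],[[0,0,0],[0,0,4],0],[[0,0,0],[0,2,2],0],[[0,0,0],[0,4,0],0],[[0,0,0],[0,4,0],0],[[0,0,0],[0,4,0],0],[[0,0,0],[0,4,0],0],[[0,0,0],[0,0,0],0]]}}

```text
time_s: 26.15
tcp_pos: [505.8, 57.9, 234.6]
orientation: [-0.698, -3.062, -0.005]
contact_force: [-0.8, -0.5, 0.4]
width: 85.8
grasp_force: 0.0
```

```bash
python3 - <<'E'
from h import *
wlook("w9")
a=robot.snapshot("top")[:,:,::-1];b=robot.snapshot("side")[:,:,::-1]
c=cv2.resize(a[130:270,180:480],(800,373),interpolation=cv2.INTER_CUBIC);d=cv2.resize(b[140:350,240:440],(210,221))
w=cv2.imread("pics/w9.png");d=cv2.resize(w,(352,220));e=cv2.resize(b[140:350,230:450],(230,220))
o=np.zeros((593,800,3),np.uint8);o[:373]=c;o[373:,:352]=d;o[373:,360:590]=e
cv2.imwrite("pics/fin.png",o);print(robot.get_obs()["time_s"])
E
```

```text
[505.8  57.9 234.6] [-0.698 -3.062 -0.005] 85.82164757007139 0.0
26.3
```

View pics/fin.png

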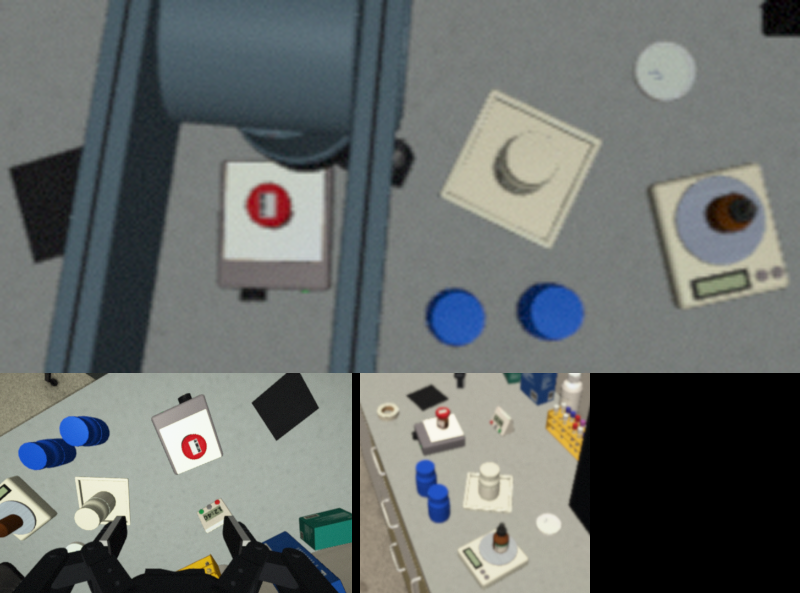

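All three stand upright at their new stations. I check the centring with the top camera alone.

```bash
python3 - <<'E'
from h import *
f=lambda u,v,z:back("top",(180+u/2.667,130+v/2.667),z)[:2].round(1)
print("pot",f(269,205,108),"plate",f(274.5,212,49));print("drop",f(741,208,129),"pan",f(720,220,44));print("jar",f(530,157,94),"tray",f(521,168,14))
E
```

```text
pot [469.8 107.5] plate [467.9 108.8]
drop [ 453.4 -303.9] pan [ 448.2 -312. ]
jar [ 507.6 -128.4] tray [ 506.6 -130.3]
```

Pot and jar sit within about 3 mm of centre. The dropper may be about 9 mm off, so I look closer.

```bash
python3 - <<'E'
from h import *
w=cv2.imread("pics/w8.png")[120:290,30:220];t=robot.snapshot("top")[180:255,415:490,::-1]
a=cv2.resize(w,None,fx=2.2,fy=2.2,interpolation=cv2.INTER_CUBIC);b=cv2.resize(t,(374,374),interpolation=cv2.INTER_CUBIC)
cv2.imwrite("pics/d.png",np.hstack([a[:374],b]))
E
```

```text
(no output)
```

View pics/d.png

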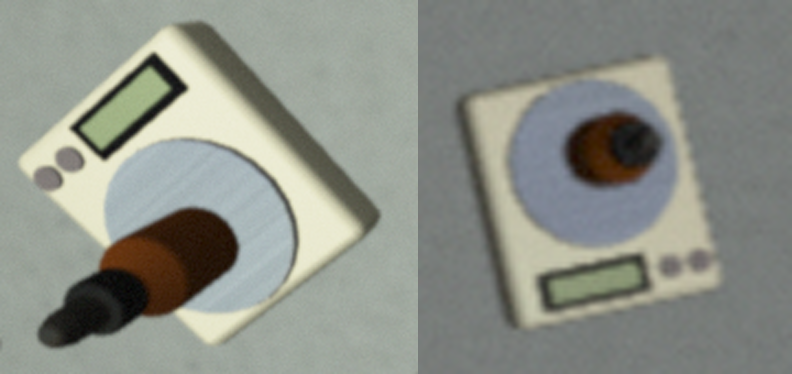

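The dropper's base is about 8 mm off the pan centre, towards +x and slightly −y. Time is ample, so I re-grip and nudge it to the middle.

{"op": "apply_moves", "data": {"commands": [[[0,0,0],[-0.5,-4,0],0],[[0,0,0],[-0.6,-4,0],0],[[0,0,0],[-0.6,-4,0],0],[[0,0,0],[-0.6,-4,0],0],[[0,0,0],[-0.6,-4,0],0],[[0,0,0],[-0.6,-4,0],0],[[0,0,0],[-0.6,-4,0],0],[[0,0,0],[-0.6,-4,0],0]]}}

```text
time_s: 27.02
tcp_pos: [458.1, -272.5, 234.5]
orientation: [-0.712, -3.06, 0.001]
contact_force: [0.6, 0.7, 0.4]
width: 85.0
grasp_force: 0.0
```

{"op": "apply_moves", "data": {"commands": [[[0,0,0],[-0.4,-3,0],0],[[0,0,0],[-0.4,-1.4,0],0],[[0,0,0],[0,0,-1],0],[[0,0,0],[0,0,0],0],[[0,0,0],[0,0,0],0],[[0,0,0],[0,0,0],0]]}}

```text
time_s: 27.52
tcp_pos: [451.8, -311.3, 224.3]
orientation: [-0.705, -3.061, -0.001]
contact_force: [0.0, 0.4, -0.2]
width: 85.0
grasp_force: 0.0
```

```bash
python3 - <<'E'
from h import *
wlook("w10")
w=cv2.imread("pics/w10.png");cv2.imwrite("pics/w10c.png",cv2.resize(w[80:320,200:440],(600,600),interpolation=cv2.INTER_CUBIC))
E
```

```text
[ 451.8 -311.3  224.3] [-7.050e-01 -3.061e+00 -1.000e-03] 84.99903831127851 0.0
```

View pics/w10c.png

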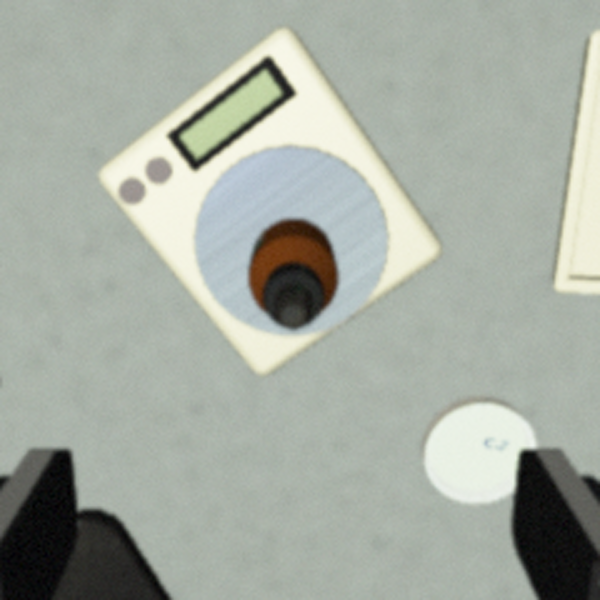

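The pan centre is at crop (292,240) and the bottle's base at (292,258), so it is about 8 mm off along the tool's −x. The correction is (−7, +3.5) mm.

{"op": "apply_moves", "data": {"commands": [[[0,0,0],[0,0,-3.5],0],[[0,0,0],[0,0,-3.5],0],[[0,0,0],[0,0,-3.2],0],[[0,0,0],[0,0,-2.5],0],[[0,0,0],[0,0,-2],0],[[0,0,0],[0,0,-1.5],0],[[0,0,0],[0,0,0],0],[[0,0,0],[0,0,0],0]]}}

```text
time_s: 28.23
tcp_pos: [452.1, -311.4, 62.5]
orientation: [-0.704, -3.061, -0.001]
contact_force: [0.3, -0.7, -0.9]
width: 85.0
grasp_force: 0.0
```

{"op": "apply_moves", "data": {"commands": [[[0,0,0],[0,0,0],60],[[0,0,0],[0,0,0],100],[[0,0,0],[0,0,0],120],[[0,0,0],[0,0,0],140],[[0,0,0],[0,0,0],160],[[0,0,0],[0,0,0],180],[[0,0,0],[0,0,0],195],[[0,0,0],[0,0,0],195]], "squeeze": 25}}

```text
time_s: 28.9
tcp_pos: [452.3, -313.0, 63.6]
orientation: [0.707, 3.06, -0.001]
contact_force: [0.2, 0.7, 5.5]
width: 35.0
grasp_force: 24.7
```

{"op": "apply_moves", "data": {"commands": [[[0,0,0],[0,0,0.5],195],[[0,0,0],[0,0,0.5],195],[[0,0,0],[-0.35,0.15,0],195],[[0,0,0],[-0.35,0.2,0],195],[[0,0,0],[0,0,-0.5],195],[[0,0,0],[0,0,-0.3],195],[[0,0,0],[0,0,0],195],[[0,0,0],[0,0,0],195]]}}

```text
time_s: 29.57
tcp_pos: [444.6, -309.0, 64.0]
orientation: [-0.707, -3.06, -0.001]
contact_force: [-0.4, 0.3, -1.4]
width: 34.6
grasp_force: 25.0
```

{"op": "apply_moves", "data": {"commands": [[[0,0,0],[0,0,-0.1],195],[[0,0,0],[0,0,-0.1],195],[[0,0,0],[0,0,0],195],[[0,0,0],[0,0,0],195]]}}

```text
time_s: 29.9
tcp_pos: [444.9, -309.2, 63.6]
orientation: [0.706, 3.061, -0.001]
contact_force: [-2.4, 2.5, 9.5]
width: 35.1
grasp_force: 25.9
```

{"op": "apply_moves", "data": {"commands": [[[0,0,0],[0,0,0],120],[[0,0,0],[0,0,0],60],[[0,0,0],[0,0,0],0],[[0,0,0],[0,0,0],0],[[0,0,0],[0,0,0],0],[[0,0,0],[0,0,3],0],[[0,0,0],[0,0,4],0],[[0,0,0],[0,0,4],0]]}}

```text
time_s: 30.57
tcp_pos: [444.0, -308.3, 172.5]
orientation: [-0.706, -3.058, -0.003]
contact_force: [1.0, -0.3, 0.2]
width: 85.3
grasp_force: 0.0
```

{"op": "apply_moves", "data": {"commands": [[[0,0,0],[0,0,4],0],[[0,0,0],[0,2,2],0],[[0,0,0],[0,4,0],0],[[0,0,0],[0,4,0],0],[[0,0,0],[0,0,0],0],[[0,0,0],[0,0,0],0],[[0,0,0],[0,0,0],0]]}}

```text
time_s: 31.15
tcp_pos: [445.0, -209.3, 232.6]
orientation: [0.705, 3.061, -0.001]
contact_force: [-0.1, -0.2, 0.6]
width: 85.5
grasp_force: 0.0
```

```bash
python3 - <<'E'
from h import *
wlook("w11")
E
```

```text
[ 445.  -209.3  232.6] [ 7.050e-01  3.061e+00 -1.000e-03] 85.45311531692741 0.0
```

View pics/w11.png

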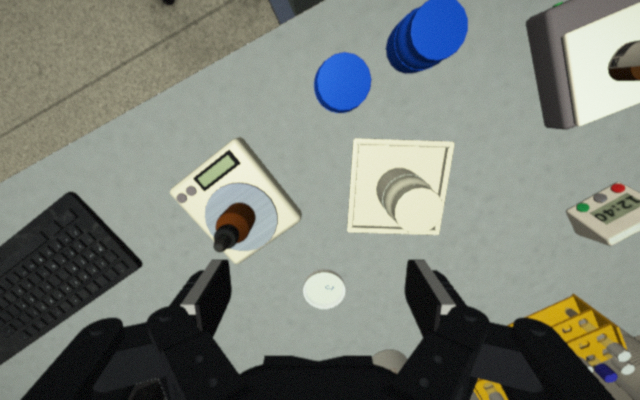

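The dropper stands upright with its base at about (241,217), the pan centre. The jar is centred in the tray, the pot is on the stirrer, and the bystanders and blue jars are untouched.

```bash
python3 -c "
from workcell import robot
print(robot.hand_in())"
```

```text
the job is handed in; nothing more can be done
None
```

I handed the job in at about 31 s: in the last pictures the pot is on the stirrer, the jar in the tray and the dropper on the balance, all upright and near centre, with the petri dish, tape, timer and blue jars left alone; the hand-in gave no verdict.

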